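# Press home the peg figures of three wooden toys, in order

### The arm

A 7-joint arm with a two-finger parallel gripper is mounted at the origin on the work surface. World frame = base frame: x ahead of the robot, y to its left, z up, the work surface at z = 0. Lengths are in m, angles in degrees, forces in N, time in s.
With the tool pointing down it reaches from about 0.35 to 0.9 m from the base axis. Payload 8.1 kg.
Tool frame: the origin (TCP) lies at the very end of the fingers, on their centre line; the grasp point (between the pads) lies 19 mm behind it; z points along the fingers, y is the line along which they close (so a half turn about z gives the same grasp; the last joint's range is limited). The gripper opens to 92 mm and grips with 3 to 60 N. Pads are 19 mm wide; open, the fingers measure 130 mm over their backs; the gripper's body (75 mm by 190 mm) begins 47 mm behind the grasp point.
Start: joints at [66.543, 24.895, 1.432, 90.138, -0.665, 64.973, -4.303], TCP at [0.189, -0.596, 0.227] pointing down, gripper open.
Joint ranges: [-149.89, 149.89], [-25.12, 119.58], [-72.63, 75.52], [4.76, 147.25], [-75.54, 255.54], [6.69, 114.76], [-157.13, 157.13]. Speed limits (degrees/s): [127.2, 127.2, 172.46, 172.46, 180, 180, 180].

### API

Orientations are given as [roll, pitch, yaw] about the fixed x, y, z axes, in that order (R = Rz(yaw) Ry(pitch) Rx(roll)).
In Python, from workcell import robot gives the robot as it stands.
- The arm moves only by the tool servo_tool, never from a script. Its argument "deltas" is a list of rows, each an object of numbers: "gripper": the closure, from -1 (fully open) to 1 (shut); "tx", "ty", "tz": the shift along the world's x, y, z scaled (see below); "turn": the turn about the world's z scaled (see below). In form: [{"gripper": .., "tx": .., "ty": .., "tz": .., "turn": ..}, ...]. A call has 1 to 5 rows; each row is the pose to reach, as a shift and turn from the pose commanded when the call began; what a row does not reach only later rows make up. The controller multiplies each number of a shift by 0.25 m and each number of a turn by 90 degrees. A row lasts 1/10 s, in which the tool goes at most 50 mm and 8.59 degrees, less where a joint would pass 70% of its speed; a pose out of reach is approached as far as the arm can. A call with a number of a shift or a turn outside -1 to 1 is refused whole. A call with a gripper value outside its range is refused whole. The fingers move at their own pace and stop on an object; the grip force is fixed at half the most. Time passes only in rows, so rows that repeat a pose let the fingers close. It gives the time, the measured TCP pose, the force, the opening and the grip force at its end, in the units of the state.
- robot.get_state(): the state, without advancing time (a new reading comes with each control period).
- robot.camera(name): name is "scene" or "top" or "wrist"; returns a dict with "color" (420x560x3 uint8, blue, green, red), "mtx" (3x3 intrinsics, pixels), "extrinsics" (4x4, takes a point from camera to world coordinates). Camera axes: x right, y up, looking along -z (the intrinsics and any distortion apply to the point x, -y, -z); pixel columns grow to the right and rows downward; lengths in m; the calibration is good to about 2 mm. A picture is of the moment at which its call begins. There is no depth.
- robot.hand_in(): hands the job in; it is judged then, once.
The state is a dict: "time_s": time; "qpos": joint angles; "joint_vel": joint speeds; "joint_efforts": joint torques, N m; "tcp_pos": TCP position; "tcp_rot": TCP orientation; "wrist_force": force on the tool from outside, world axes, zero at the start; "ft_torque": the same for the moment, N m; "finger_gap": finger opening in m; "grip_force": force on a finger pad.
Only numpy, scipy, OpenCV 4.12 (cv2) and the standard library are available. Lean on these libraries where they do the work, as an engineer would, in place of code of your own. Each camera call takes 0.05 s, during which the arm holds its last target. There are 200 camera calls.

### The job

Seat the peg figures of the three finished wooden toys with shut fingertips, pressing each gently on top of its head until it is fully home: first the one in the long bus, then the one in the short van, last the one in the flatbed truck. Only touch: do not lift, tip or push the toys along, and leave all other things on the bench where they are.

Things in the scene. Friction and masses are not known exactly. Their poses are not given: they have to be found in the camera images.
- bus: long wooden toy bus painted yellow, 226 mm long, 72 mm wide, roof 100 mm high, four window openings a side, four black wheels, 0.55 kg; its blue peg figure pokes out of the roof near the nose. (Like buses along the table's left side have no figure: not this job.) Loose on the table. Origin under its centre at table height, nose towards its own -x, own z up.
- bus_head (a point): centre of the top of the bus's peg-figure head, moving with the figure; a round head 29 mm across with a flat of 20 mm on top and a 24 mm neck over a grey 4 mm felt washer, z up. Straight above the toy's body at its own x = -45 mm, y = 0. The head is springy on its neck and gives 1 mm per 2.5 N; 136 mm above the table when fully home, up to 14 mm more when up.
- bus_figure (a joint): how far the bus's peg figure has been pressed down, m: at most 0.003 at the start, 0.014 when fully home on its felt washer, a firm stop (seated from 0.011). It slides straight down the toy's vertical, with a steady friction of about 3 N and no spring: it stays where it is left.
- van: short wooden toy van painted yellow, box-shaped like the bus but only 126 mm long, with two window openings a side; 72 mm wide, roof 90 mm high, four black wheels, 0.40 kg; its blue peg figure pokes out of the roof. Loose on the table. Origin under its centre at table height, nose towards its own -x, own z up.
- van_head (a point): centre of the top of the van's peg-figure head, moving with the figure; a round head 29 mm across with a flat of 20 mm on top and a 24 mm neck over a grey 4 mm felt washer, z up. Straight above the toy's body at its own x = -12 mm, y = 0. The head is springy on its neck and gives 1 mm per 2.5 N; 126 mm above the table when fully home, up to 14 mm more when up.
- van_figure (a joint): how far the van's peg figure has been pressed down, m: at most 0.003 at the start, 0.014 when fully home on its felt washer, a firm stop (seated from 0.011). It slides straight down the toy's vertical, with a steady friction of about 3 N and no spring: it stays where it is left.
- truck: wooden toy flatbed truck, 170 mm long, 72 mm wide: a small yellow open cab 83 mm high at the nose (own x -87 to -38 mm), behind it a low natural-wood deck with its top at 50 mm and yellow side rails to 60 mm; four black wheels, 0.45 kg; its blue peg figure stands in the deck. Loose on the table. Origin under its centre at table height, nose towards its own -x, own z up.
- truck_head (a point): centre of the top of the truck's peg-figure head, moving with the figure; a round head 29 mm across with a flat of 20 mm on top and a 24 mm neck over a grey 4 mm felt washer, z up. Straight above the toy's body at its own x = 22 mm, y = 0. The head is springy on its neck and gives 1 mm per 2.5 N; 86 mm above the table when fully home, up to 14 mm more when up.
- truck_figure (a joint): how far the truck's peg figure has been pressed down, m: at most 0.003 at the start, 0.014 when fully home on its felt washer, a firm stop (seated from 0.011). It slides straight down the toy's vertical, with a steady friction of about 3 N and no spring: it stays where it is left.
- screw_box: bystander: closed cardboard box 85 x 60 x 45 mm, origin under its centre
- jar: bystander: closed glass jar, 64 mm across, 85 mm high, origin under its centre
- screwdriver: bystander: screwdriver lying on the table, handle to its own -x
- mallet: bystander: hammer lying on the table, handle to its own -x
- chassis: bystander: unfinished toy chassis, a bare wooden board 150 x 54 mm on four black wheels, 34 mm high, no figure; origin under its centre at table height
- peg_a: bystander: loose blue peg figure standing on the table by itself, 26 mm across, 72 mm high, origin under its centre
- peg_b: bystander: loose blue peg figure standing on the table by itself, 26 mm across, 72 mm high, origin under its centre
- peg_c: bystander: loose blue peg figure standing on the table by itself, 26 mm across, 72 mm high, origin under its centre
Things that resemble listed ones, but are neither listed nor needed, are in the scene too. Leave any pink look-alike of the bus alone.

How it is judged:
By the outcome, as a careful person would: the job done as asked, in the order asked, and still so for the second after the job is handed in, with the robot touching nothing.
It also fails if it takes over 48 s, if anything falls off the work surface, if the arm or the gripper's body presses on something with over 40 N, if the wrist force passes 120 N, or if a joint passes its speed limit or range.

## Working session

There is one attempt and no reset: what is moved stays moved. The work goes in short steps, Python scripts to look and compute and a tool call to move; the robot and the scene stay as the last step left them, time stands still between calls to the robot, and variables do not carry over. Pictures are saved under pics/ and viewed, at most 10 in all, crops included, and the job is handed in when it is done.

Besides the shell and the picture viewer there is one more tool, called after "Emit:" by a JSON object that holds its "op" and its "data". servo_tool: Moves the arm, as the interface text tells. Its arguments: {"type":"object","properties":{"deltas":{"type":"array"}},"required":["deltas"]}

```bash
mkdir -p pics; python3 - <<'E'
from workcell import robot
import cv2,numpy as np,pickle
d={n:robot.camera(n) for n in("scene","top")}
pickle.dump(d,open('d.pkl','wb'))
for n in d:
    cv2.imwrite(f'pics/{n}.png',d[n]['color']); print(n,d[n]['mtx'].tolist(),np.round(d[n]['extrinsics'],3).tolist())
s=robot.get_state();print(s['time_s'],s['tcp_pos'],s['tcp_rot'],s['finger_gap'],s['wrist_force'])
E
```

```text
scene [[383.57043401239486, 0.0, 280.0836613016956], [0.0, 383.57043401239486, 208.72613490671475], [0.0, 0.0, 1.0]] [[-0.112, -0.721, 0.683, 1.233], [0.994, -0.076, 0.083, 0.11], [-0.008, 0.688, 0.725, 0.876], [0.0, 0.0, 0.0, 1.0]]
top [[386.87675972012886, 0.0, 284.5285080272478], [0.0, 386.87675972012886, 206.05506929199962], [0.0, 0.0, 1.0]] [[-0.01, 0.992, -0.128, 0.396], [-1.0, -0.009, 0.014, 0.018], [0.013, 0.128, 0.992, 1.193], [0.0, 0.0, 0.0, 1.0]]
0.1 [ 0.18853551 -0.59540392  0.22601708] [-1.79919331e+02  8.38214317e-03  1.75733786e+01] 0.0918595570885131 [ 0.04541038 -0.77883761 -0.09452481]
```

View pics/scene.png

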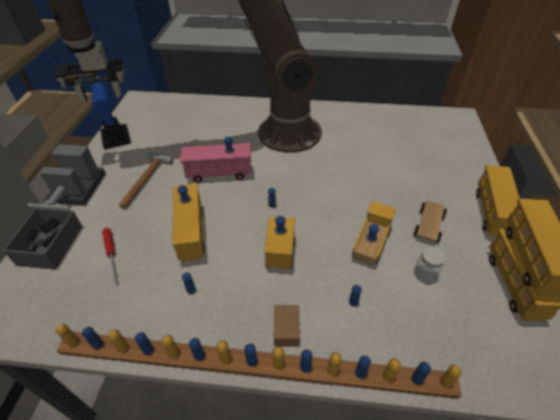

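View pics/top.png

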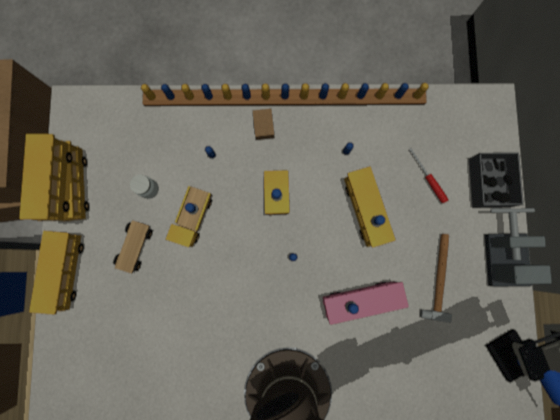

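Candidates in the top view:
- Yellow bus with figure: (378,220), the long one on the right.
- Yellow van: (276,194).
- Flatbed truck: (190,208).
- Look-alikes to leave alone: pink bus (352,308), loose pegs (210,152), (348,148) and (293,257), rack pegs along row 90, the figureless buses at the left, and the bare chassis (132,245).

By the description I choose the first three. Next I measure them and check in one crop.

```bash
cat > h.py <<'E'
import cv2,numpy as np
def ray(c,u,v):
    K=c['mtx'];E=c['extrinsics'];d=np.array([(u-K[0,2])/K[0,0],-(v-K[1,2])/K[1,1],-1.])
    d=E[:3,:3]@d;return E[:3,3],d/np.linalg.norm(d)
def plane(c,u,v,z):
    o,d=ray(c,u,v);return o+d*(z-o[2])/d[2]
def tri(r):
    A=sum(np.eye(3)-np.outer(d,d) for o,d in r);b=sum((np.eye(3)-np.outer(d,d))@o for o,d in r)
    return np.linalg.solve(A,b)
def blob(c,u,v,w=14):
    im=c['color'];h=cv2.cvtColor(im,cv2.COLOR_BGR2HSV);m=cv2.inRange(h,(100,110,30),(130,255,255))
    k=np.zeros_like(m);k[v-w:v+w,u-w:u+w]=m[v-w:v+w,u-w:u+w]
    n,l,s,ce=cv2.connectedComponentsWithStats(k);i=1+np.argmax(s[1:,4]);return ce[i],s[i]
E
python3 - <<'E'
import pickle
from h import *
d=pickle.load(open('d.pkl','rb'));T,S=d['top'],d['scene']
for n,t,s,z in(('bus',(378,220),(183,190),.136),('van',(276,194),(280,224),.126),('truck',(190,208),(374,230),.086)):
    bt,st=blob(T,*t);bs,ss=blob(S,*s)
    print(n,bt.round(1),st,bs.round(1),ss,'tri',tri([ray(T,*bt),ray(S,*bs)]).round(4),'plane',plane(T,*bt,z).round(4))
# body roofs: yellow mask min-area rect in top
h=cv2.cvtColor(T['color'],cv2.COLOR_BGR2HSV);m=cv2.inRange(h,(15,120,60),(35,255,255))
m=cv2.morphologyEx(m,cv2.MORPH_CLOSE,np.ones((9,9)))
for c in cv2.findContours(m,0,2)[0]:
    if cv2.contourArea(c)>300:r=cv2.minAreaRect(c);print(np.round(r[0],1),np.round(r[1],1),round(r[2],1))
f=lambda c,a,b,x,y:cv2.resize(c['color'][b:y,a:x],(800,300),interpolation=cv2.INTER_CUBIC)
cv2.imwrite('pics/crop.png',cv2.convertScaleAbs(np.vstack([f(T,165,160,405,250),f(S,160,170,400,260)]),alpha=1.6))
E
```

```text
bus [378.7 219.8] [374 216  10   8  66] [183.  192.4] [179 187   8  13  63] tri [ 0.492  -0.2564  0.1262] plane [ 0.4915 -0.2556  0.136 ]
van [276.1 193.5] [272 190   9   8  59] [280.  223.2] [277 217   7  14  74] tri [0.57   0.0277 0.1169] plane [0.5687 0.0262 0.126 ]
truck [189.9 207.4] [186 204   9   8  59] [372.7 231.1] [370 225   8  14  80] tri [0.5378 0.2772 0.078 ] plane [0.5368 0.2743 0.086 ]
[440.9 272.4] [ 7.2 75.3] 5.3
[ 54.6 273.6] [39.5 84.4] 9.8
[188.2 216.2] [27.3 57.8] 19.9
[276.  192.5] [43. 24.] 90.0
[368.7 207.1] [77.8 29.1] 71.6
[ 46.2 176.3] [81.  86.6] 1.4
[284.   93.6] [ 20.5 286. ] 89.7
```

View pics/crop.png

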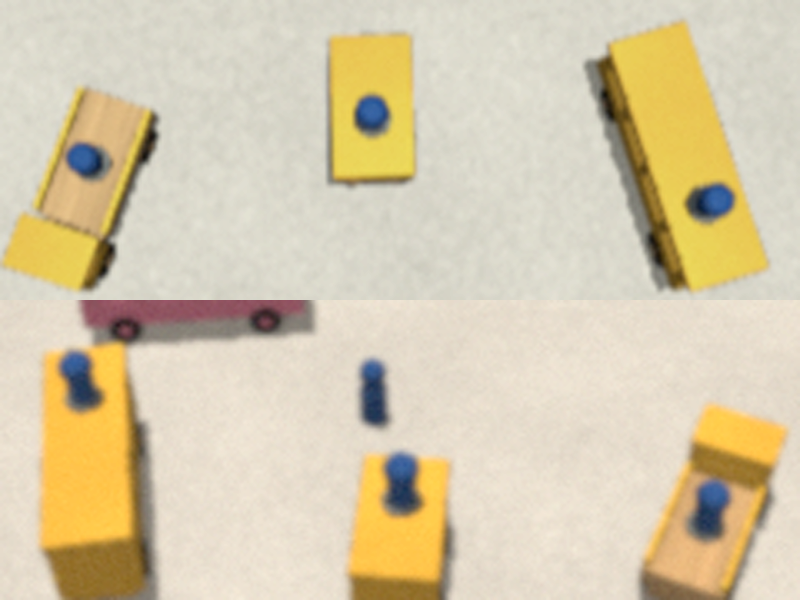

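The crop confirms the choice: truck head at about (85,158), van head at (371,113) and bus head at (712,200), all yellow-bodied toys with the figure up. I shut the fingers and move towards the bus.

Emit:
{"op": "servo_tool", "data": {"deltas": [{"gripper":1,"tx":0.6,"ty":0.68,"tz":0.1,"turn":0},{"gripper":1,"tx":0.6,"ty":0.68,"tz":0.1,"turn":0},{"gripper":1,"tx":0.6,"ty":0.68,"tz":0.1,"turn":0},{"gripper":1,"tx":0.6,"ty":0.68,"tz":0.1,"turn":0},{"gripper":1,"tx":0.6,"ty":0.68,"tz":0.1,"turn":0}]}}

```text
time_s: 0.6
tcp_pos: [0.3418, -0.422, 0.252]
tcp_rot: [-180.0, -0.1, 17.8]
wrist_force: [-0.5, -0.2, 0.0]
finger_gap: 0.0563
grip_force: 0.0
```

Emit:
{"op": "servo_tool", "data": {"deltas": [{"gripper":1,"tx":0.6,"ty":0.68,"tz":0,"turn":0},{"gripper":1,"tx":0.6,"ty":0.68,"tz":0,"turn":0},{"gripper":1,"tx":0.6,"ty":0.68,"tz":0,"turn":0},{"gripper":1,"tx":0.6,"ty":0.68,"tz":0,"turn":0},{"gripper":1,"tx":0.6,"ty":0.68,"tz":0,"turn":0}]}}

```text
time_s: 1.1
tcp_pos: [0.4913, -0.2513, 0.2516]
tcp_rot: [-179.9, -0.1, 17.9]
wrist_force: [-0.3, -0.2, -0.0]
finger_gap: 0.0167
grip_force: 0.0
```

```bash
python3 - <<'E'
from workcell import robot
from h import *
c=robot.camera('wrist');cv2.imwrite('pics/w1.png',c['color']);print(np.round(c['extrinsics'],3).tolist(),c['mtx'][0,0])
p=np.linalg.inv(c['extrinsics'])@np.array([.491,-.255,.14,1]);K=c['mtx'];print(K[0,2]-K[0,0]*p[0]/p[2],K[1,2]+K[1,1]*p[1]/p[2])
s=robot.get_state();print(s['time_s'],s['tcp_pos'],s['tcp_rot'],s['finger_gap'],s['wrist_force'])
E
```

```text
[[0.307, 0.917, 0.254, 0.558], [-0.952, 0.296, 0.081, -0.228], [-0.001, -0.267, 0.964, 0.409], [0.0, 0.0, 0.0, 1.0]] 366.54760787777343
284.12232753844546 197.89320664365653
1.15 [ 0.49352422 -0.24824721  0.25149208] [-1.79849554e+02 -1.62657737e-01  1.80675303e+01] 0.012397520981061227 [2.27409141 2.77549399 0.6040297 ]
```

View pics/w1.png

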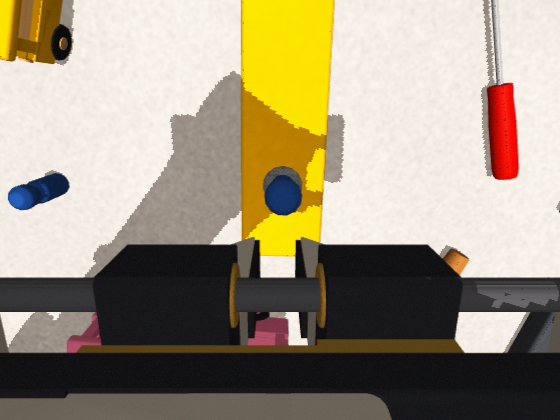

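The wrist view shows the bus head at about (283,195); the prediction was (284,198). So the estimate is good to about 2 mm. I settle and refine.

Emit:
{"op": "servo_tool", "data": {"deltas": [{"gripper":1,"tx":0,"ty":0,"tz":-0.2,"turn":0},{"gripper":1,"tx":0,"ty":0,"tz":-0.2,"turn":0},{"gripper":1,"tx":0,"ty":0,"tz":-0.2,"turn":0},{"gripper":1,"tx":0,"ty":0,"tz":-0.2,"turn":0}]}}

```text
time_s: 1.55
tcp_pos: [0.4892, -0.2567, 0.2034]
tcp_rot: [179.9, -0.1, 17.5]
wrist_force: [-0.3, -0.6, 0.9]
finger_gap: 0.0005
grip_force: 0.0
```

```bash
cat >> h.py <<'E'
def look(xy,z,name='wrist'):
    from workcell import robot
    c=robot.camera(name);K=c['mtx'];p=np.linalg.inv(c['extrinsics'])@np.array([*xy,z,1])
    u,v=K[0,2]-K[0,0]*p[0]/p[2],K[1,2]+K[1,1]*p[1]/p[2]
    h=cv2.cvtColor(c['color'],cv2.COLOR_BGR2HSV);m=cv2.inRange(h,(100,110,30),(130,255,255))
    k=np.zeros_like(m);a,b=int(u),int(v);w=50;sl=np.s_[max(b-w,0):b+w,max(a-w,0):a+w];k[sl]=m[sl]
    n,l,s,ce=cv2.connectedComponentsWithStats(k);i=1+np.argmax(s[1:,4])
    # head = widest inscribed disc of the blob
    dt=cv2.distanceTransform((l==i).astype(np.uint8),2,5);r=dt.max();ys,xs=np.nonzero(dt>r-.7)
    q=(xs.mean(),ys.mean());print('pred',u,v,'head',q,'r',r,s[i]);print('xyz',plane(c,*q,z).round(4))
    t=robot.get_state();print(t['time_s'],t['tcp_pos'].round(4),t['finger_gap'],t['wrist_force'].round(2))
E
python3 -c "from h import *;look((.491,-.255),.136)"
```

```text
pred 277.9120183160209 210.31558858844483 head (np.float64(276.3333333333333), np.float64(210.33333333333334)) r 21.772097 [ 254  183   45   50 1645]
xyz [ 0.4907 -0.254   0.136 ]
1.6 [ 0.4894 -0.2567  0.2036] 0.00048287388185913946 [0.38 0.01 0.35]
```

Emit:
{"op": "servo_tool", "data": {"deltas": [{"gripper":1,"tx":0.006,"ty":0.008,"tz":-0.1,"turn":0},{"gripper":1,"tx":0.006,"ty":0.008,"tz":-0.18,"turn":0},{"gripper":1,"tx":0.006,"ty":0.008,"tz":-0.2,"turn":0},{"gripper":1,"tx":0.006,"ty":0.008,"tz":-0.208,"turn":0}]}}

```text
time_s: 2.0
tcp_pos: [0.4905, -0.2543, 0.1505]
tcp_rot: [180.0, -0.0, 17.5]
wrist_force: [0.1, -0.2, 0.7]
finger_gap: -0.0001
grip_force: 0.0
```

Emit:
{"op": "servo_tool", "data": {"deltas": [{"gripper":1,"tx":0,"ty":0,"tz":-0.006,"turn":0},{"gripper":1,"tx":0,"ty":0,"tz":-0.012,"turn":0},{"gripper":1,"tx":0,"ty":0,"tz":-0.018,"turn":0},{"gripper":1,"tx":0,"ty":0,"tz":-0.024,"turn":0}]}}

```text
time_s: 2.4
tcp_pos: [0.4908, -0.2542, 0.1444]
tcp_rot: [179.9, -0.1, 17.6]
wrist_force: [0.3, -0.1, 2.6]
finger_gap: 0.0007
grip_force: 1.4
```

Emit:
{"op": "servo_tool", "data": {"deltas": [{"gripper":1,"tx":0,"ty":0,"tz":-0.008,"turn":0},{"gripper":1,"tx":0,"ty":0,"tz":-0.016,"turn":0},{"gripper":1,"tx":0,"ty":0,"tz":-0.024,"turn":0},{"gripper":1,"tx":0,"ty":0,"tz":-0.032,"turn":0},{"gripper":1,"tx":0,"ty":0,"tz":-0.036,"turn":0}]}}

```text
time_s: 2.9
tcp_pos: [0.4904, -0.2538, 0.1346]
tcp_rot: [180.0, -0.0, 17.6]
wrist_force: [1.4, -1.7, 4.3]
finger_gap: 0.0003
grip_force: 2.1
```

Emit:
{"op": "servo_tool", "data": {"deltas": [{"gripper":1,"tx":0,"ty":0,"tz":-0.004,"turn":0},{"gripper":1,"tx":0,"ty":0,"tz":-0.006,"turn":0}]}}

```text
time_s: 3.1
tcp_pos: [0.4905, -0.254, 0.1335]
tcp_rot: [180.0, -0.0, 17.6]
wrist_force: [1.9, -0.2, 6.7]
finger_gap: 0.0004
grip_force: 3.4
```

The force slope and the height both match the home stop, so the bus figure is seated. I lift straight up and go to the van.

Emit:
{"op": "servo_tool", "data": {"deltas": [{"gripper":1,"tx":0,"ty":0,"tz":0.05,"turn":0},{"gripper":1,"tx":0,"ty":0,"tz":0.2,"turn":0},{"gripper":1,"tx":0,"ty":0,"tz":0.3,"turn":0},{"gripper":1,"tx":0,"ty":0,"tz":0.3,"turn":0}]}}

```text
time_s: 3.5
tcp_pos: [0.4915, -0.2541, 0.212]
tcp_rot: [179.8, -0.2, 17.6]
wrist_force: [1.2, -1.0, -0.4]
finger_gap: 0.0004
grip_force: 0.0
```

Emit:
{"op": "servo_tool", "data": {"deltas": [{"gripper":1,"tx":0.05,"ty":0.2,"tz":0,"turn":0},{"gripper":1,"tx":0.1,"ty":0.39,"tz":0,"turn":0},{"gripper":1,"tx":0.16,"ty":0.58,"tz":0,"turn":0},{"gripper":1,"tx":0.21,"ty":0.76,"tz":0,"turn":0},{"gripper":1,"tx":0.26,"ty":0.93,"tz":0,"turn":0}]}}

```text
time_s: 4.0
tcp_pos: [0.5544, -0.019, 0.2078]
tcp_rot: [-180.0, 0.1, 17.6]
wrist_force: [0.8, -0.4, -0.4]
finger_gap: 0.0008
grip_force: 0.0
```

Emit:
{"op": "servo_tool", "data": {"deltas": [{"gripper":1,"tx":0.05,"ty":0.19,"tz":0,"turn":0},{"gripper":1,"tx":0.05,"ty":0.19,"tz":-0.05,"turn":0},{"gripper":1,"tx":0.05,"ty":0.19,"tz":-0.05,"turn":0},{"gripper":1,"tx":0.05,"ty":0.19,"tz":-0.05,"turn":0}]}}

```text
time_s: 4.4
tcp_pos: [0.5667, 0.0248, 0.1951]
tcp_rot: [180.0, 0.2, 17.5]
wrist_force: [0.1, -1.2, -0.5]
finger_gap: 0.0002
grip_force: 0.0
```

```bash
python3 -c "from h import *;look((.568,.0265),.126)
from workcell import robot
c=robot.camera('top');b,s=blob(c,378,220);print(b,s)"
```

```text
pred 277.69314439526386 209.87014332847448 head (np.float64(274.0), np.float64(208.0)) r 21.772097 [ 252  181   44   50 1626]
xyz [0.5685 0.0292 0.126 ]
4.45 [0.5672 0.0244 0.1956] 0.0004437532871552034 [0.27 0.03 1.01]
[378.01612903 220.30645161] [374 217   9   8  62]
```

Emit:
{"op": "servo_tool", "data": {"deltas": [{"gripper":1,"tx":0.006,"ty":0.014,"tz":-0.1,"turn":0},{"gripper":1,"tx":0.006,"ty":0.014,"tz":-0.18,"turn":0},{"gripper":1,"tx":0.006,"ty":0.014,"tz":-0.21,"turn":0},{"gripper":1,"tx":0.006,"ty":0.014,"tz":-0.217,"turn":0}]}}

```text
time_s: 4.9
tcp_pos: [0.5688, 0.0286, 0.1411]
tcp_rot: [180.0, 0.1, 17.5]
wrist_force: [-1.2, 0.3, -1.3]
finger_gap: 0.0007
grip_force: 0.0
```

Emit:
{"op": "servo_tool", "data": {"deltas": [{"gripper":1,"tx":0,"ty":0,"tz":-0.006,"turn":0},{"gripper":1,"tx":0,"ty":0,"tz":-0.012,"turn":0},{"gripper":1,"tx":0,"ty":0,"tz":-0.018,"turn":0},{"gripper":1,"tx":0,"ty":0,"tz":-0.024,"turn":0}]}}

```text
time_s: 5.3
tcp_pos: [0.5699, 0.0296, 0.1362]
tcp_rot: [180.0, -0.1, 17.6]
wrist_force: [0.6, 0.0, 3.6]
finger_gap: 0.0001
grip_force: 1.4
```

Emit:
{"op": "servo_tool", "data": {"deltas": [{"gripper":1,"tx":0,"ty":0,"tz":-0.008,"turn":0},{"gripper":1,"tx":0,"ty":0,"tz":-0.016,"turn":0},{"gripper":1,"tx":0,"ty":0,"tz":-0.024,"turn":0},{"gripper":1,"tx":0,"ty":0,"tz":-0.032,"turn":0},{"gripper":1,"tx":0,"ty":0,"tz":-0.036,"turn":0}]}}

```text
time_s: 5.8
tcp_pos: [0.5694, 0.0297, 0.1263]
tcp_rot: [180.0, -0.0, 17.6]
wrist_force: [1.8, -1.7, 2.3]
finger_gap: 0.0004
grip_force: 1.4
```

Emit:
{"op": "servo_tool", "data": {"deltas": [{"gripper":1,"tx":0,"ty":0,"tz":-0.005,"turn":0},{"gripper":1,"tx":0,"ty":0,"tz":-0.009,"turn":0},{"gripper":1,"tx":0,"ty":0,"tz":-0.011,"turn":0}]}}

```text
time_s: 6.1
tcp_pos: [0.5695, 0.0297, 0.1239]
tcp_rot: [180.0, -0.0, 17.6]
wrist_force: [1.4, -0.7, 4.7]
finger_gap: 0.0005
grip_force: 2.9
```

Emit:
{"op": "servo_tool", "data": {"deltas": [{"gripper":1,"tx":0,"ty":0,"tz":-0.004,"turn":0},{"gripper":1,"tx":0,"ty":0,"tz":-0.004,"turn":0}]}}

```text
time_s: 6.3
tcp_pos: [0.5696, 0.0297, 0.1231]
tcp_rot: [180.0, -0.0, 17.6]
wrist_force: [0.7, -0.9, 7.4]
finger_gap: 0.0005
grip_force: 3.8
```

The van figure is home. On to the truck.

Emit:
{"op": "servo_tool", "data": {"deltas": [{"gripper":1,"tx":0,"ty":0,"tz":0.05,"turn":0},{"gripper":1,"tx":0,"ty":0,"tz":0.2,"turn":0},{"gripper":1,"tx":0,"ty":0,"tz":0.3,"turn":0},{"gripper":1,"tx":0,"ty":0,"tz":0.3,"turn":0}]}}

```text
time_s: 6.7
tcp_pos: [0.5706, 0.0304, 0.2015]
tcp_rot: [180.0, -0.3, 17.6]
wrist_force: [0.7, -0.1, -0.0]
finger_gap: 0.0005
grip_force: 0.0
```

Emit:
{"op": "servo_tool", "data": {"deltas": [{"gripper":1,"tx":-0.03,"ty":0.2,"tz":0,"turn":0},{"gripper":1,"tx":-0.06,"ty":0.39,"tz":0,"turn":0},{"gripper":1,"tx":-0.09,"ty":0.58,"tz":0,"turn":0},{"gripper":1,"tx":-0.11,"ty":0.77,"tz":0,"turn":0},{"gripper":1,"tx":-0.13,"ty":0.94,"tz":0,"turn":0}]}}

```text
time_s: 7.2
tcp_pos: [0.535, 0.2668, 0.1972]
tcp_rot: [-180.0, 0.1, 17.6]
wrist_force: [0.1, -0.2, 0.2]
finger_gap: 0.0009
grip_force: 0.0
```

Emit:
{"op": "servo_tool", "data": {"deltas": [{"gripper":1,"tx":0,"ty":0.035,"tz":-0.15,"turn":0},{"gripper":1,"tx":0,"ty":0.035,"tz":-0.18,"turn":0},{"gripper":1,"tx":0,"ty":0.035,"tz":-0.18,"turn":0},{"gripper":1,"tx":0,"ty":0.035,"tz":-0.18,"turn":0}]}}

```text
time_s: 7.6
tcp_pos: [0.5372, 0.2719, 0.1533]
tcp_rot: [180.0, 0.0, 17.5]
wrist_force: [0.1, 0.1, 1.3]
finger_gap: 0.0002
grip_force: 0.0
```

```bash
python3 -c "from h import *;look((.537,.2735),.086)"
```

```text
pred 277.174176057588 213.12094402684414 head (np.float64(269.0), np.float64(212.0)) r 21.772097 [ 248  185   44   50 1657]
xyz [0.5361 0.2787 0.086 ]
7.65 [0.5376 0.2722 0.1538] 0.000322800733904302 [0.02 0.6  0.5 ]
```

Emit:
{"op": "servo_tool", "data": {"deltas": [{"gripper":1,"tx":-0.004,"ty":0.02,"tz":-0.1,"turn":0},{"gripper":1,"tx":-0.004,"ty":0.02,"tz":-0.18,"turn":0},{"gripper":1,"tx":-0.004,"ty":0.02,"tz":-0.203,"turn":0},{"gripper":1,"tx":-0.004,"ty":0.02,"tz":-0.209,"turn":0}]}}

```text
time_s: 8.05
tcp_pos: [0.5362, 0.2776, 0.1009]
tcp_rot: [180.0, -0.0, 17.5]
wrist_force: [0.5, 1.6, 0.5]
finger_gap: 0.0006
grip_force: 0.0
```

Emit:
{"op": "servo_tool", "data": {"deltas": [{"gripper":1,"tx":0,"ty":0,"tz":-0.006,"turn":0},{"gripper":1,"tx":0,"ty":0,"tz":-0.012,"turn":0},{"gripper":1,"tx":0,"ty":0,"tz":-0.018,"turn":0},{"gripper":1,"tx":0,"ty":0,"tz":-0.024,"turn":0}]}}

```text
time_s: 8.45
tcp_pos: [0.5365, 0.2786, 0.0953]
tcp_rot: [-180.0, -0.1, 17.6]
wrist_force: [0.7, -0.2, 3.5]
finger_gap: 0.0004
grip_force: 1.4
```

Emit:
{"op": "servo_tool", "data": {"deltas": [{"gripper":1,"tx":0,"ty":0,"tz":-0.008,"turn":0},{"gripper":1,"tx":0,"ty":0,"tz":-0.016,"turn":0},{"gripper":1,"tx":0,"ty":0,"tz":-0.024,"turn":0},{"gripper":1,"tx":0,"ty":0,"tz":-0.032,"turn":0},{"gripper":1,"tx":0,"ty":0,"tz":-0.036,"turn":0}]}}

```text
time_s: 8.95
tcp_pos: [0.5357, 0.2785, 0.0853]
tcp_rot: [-180.0, 0.0, 17.6]
wrist_force: [2.0, 0.8, 2.8]
finger_gap: 0.0005
grip_force: 1.4
```

Emit:
{"op": "servo_tool", "data": {"deltas": [{"gripper":1,"tx":0,"ty":0,"tz":-0.004,"turn":0},{"gripper":1,"tx":0,"ty":0,"tz":-0.008,"turn":0},{"gripper":1,"tx":0,"ty":0,"tz":-0.008,"turn":0}]}}

```text
time_s: 9.25
tcp_pos: [0.5358, 0.2786, 0.0837]
tcp_rot: [-180.0, -0.0, 17.6]
wrist_force: [2.1, -0.7, 6.4]
finger_gap: 0.0008
grip_force: 3.1
```

Emit:
{"op": "servo_tool", "data": {"deltas": [{"gripper":1,"tx":0,"ty":0,"tz":-0.002,"turn":0},{"gripper":1,"tx":0,"ty":0,"tz":-0.002,"turn":0}]}}

```text
time_s: 9.45
tcp_pos: [0.5358, 0.2786, 0.0834]
tcp_rot: [-180.0, -0.0, 17.6]
wrist_force: [1.8, -0.3, 7.7]
finger_gap: 0.0009
grip_force: 3.5
```

The truck figure is home. I lift straight up and check with the cameras.

Emit:
{"op": "servo_tool", "data": {"deltas": [{"gripper":1,"tx":0,"ty":0,"tz":0.05,"turn":0},{"gripper":1,"tx":0,"ty":0,"tz":0.2,"turn":0},{"gripper":1,"tx":0,"ty":0,"tz":0.4,"turn":0},{"gripper":1,"tx":0,"ty":0,"tz":0.6,"turn":0},{"gripper":1,"tx":0,"ty":0,"tz":0.6,"turn":0}]}}

```text
time_s: 9.95
tcp_pos: [0.5377, 0.2807, 0.2406]
tcp_rot: [-179.8, -0.6, 17.6]
wrist_force: [-0.0, 0.5, 0.4]
finger_gap: 0.0002
grip_force: 0.0
```

Emit:
{"op": "servo_tool", "data": {"deltas": [{"gripper":1,"tx":-0.5,"ty":-0.5,"tz":0,"turn":0},{"gripper":1,"tx":-0.5,"ty":-0.5,"tz":0,"turn":0},{"gripper":1,"tx":-0.5,"ty":-0.5,"tz":0,"turn":0},{"gripper":1,"tx":-0.5,"ty":-0.5,"tz":0,"turn":0},{"gripper":1,"tx":-0.5,"ty":-0.5,"tz":0,"turn":0}]}}

```text
time_s: 10.45
tcp_pos: [0.4075, 0.1504, 0.2331]
tcp_rot: [179.9, 0.1, 17.5]
wrist_force: [0.4, 0.6, 0.1]
finger_gap: 0.0005
grip_force: 0.0
```

```bash
python3 - <<'E'
from workcell import robot
import pickle
from h import *
d=pickle.load(open('d.pkl','rb'));S=robot.camera('scene')
for n,s in(('bus',(183,190)),('van',(280,224)),('truck',(374,230))):
    print(n,[(a.round(1),b) for a,b in (blob(d['scene'],*s),blob(S,*s))])
f=lambda c:cv2.resize(c['color'][165:270,150:430],(800,300),interpolation=cv2.INTER_CUBIC)
cv2.imwrite('pics/cmp.png',cv2.convertScaleAbs(np.vstack([f(d['scene']),f(S)]),alpha=1.5))
E
```

```text
bus [(array([183. , 192.4]), array([179, 187,   8,  13,  63], dtype=int32)), (array([183.4, 194.5]), array([180, 190,   7,  10,  55], dtype=int32))]
van [(array([280. , 223.2]), array([277, 217,   7,  14,  74], dtype=int32)), (array([280.2, 225.3]), array([277, 221,   7,  10,  61], dtype=int32))]
truck [(array([372.7, 231.1]), array([370, 225,   8,  14,  80], dtype=int32)), (array([372.3, 233.4]), array([369, 229,   8,  10,  61], dtype=int32))]
```

View pics/cmp.png

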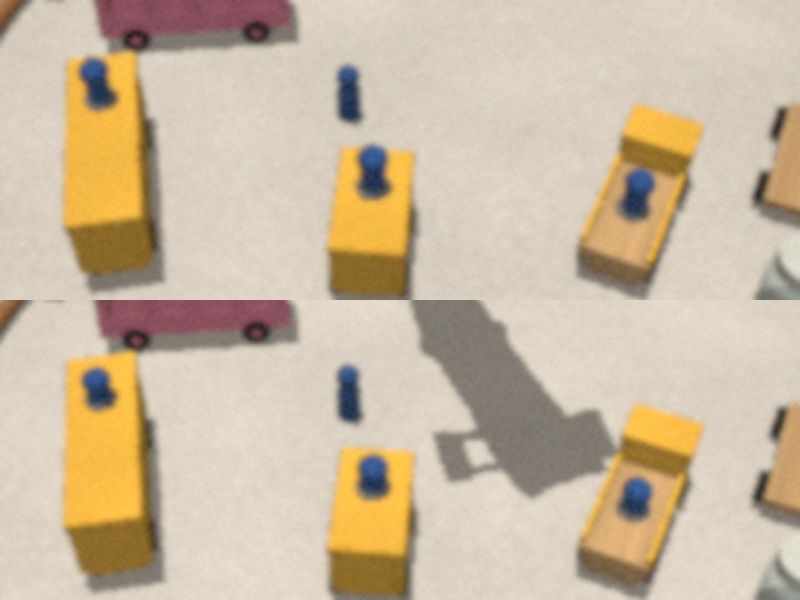

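The before/after crop shows all three heads lower, at (97,382), (372,470) and (636,492) in the lower half. The toys and bystanders have not moved, and the arm is clear.

```bash
python3 -c "
from workcell import robot
print(robot.hand_in())"
```

```text
the job is handed in; nothing more can be done
None
```

I pressed the figures fully home in the order bus, van, truck, at under 8 N each and about 10 s of robot time; the toys and the nearby things in view had not moved, and the job is handed in.

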